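# Vent the garden sprayer, then unscrew its filler cap and hold it over the mouth

### The arm

A 6-joint arm with a two-finger parallel gripper is mounted at the origin on the work surface. World frame = base frame: x ahead of the robot, y to its left, z up, the work surface at z = 0. Lengths are in m, angles in rad, forces in N, time in s.
With the tool pointing down it reaches from about 0.25 to 0.775 m from the base axis. Payload 4 kg.
Tool frame: the origin (TCP) lies at the very end of the fingers, on their centre line; the grasp point (between the pads) lies 19 mm behind it; x points along the fingers, y is the direction in which the jaws open and shut, and the axes are right-handed (so a half turn about x gives the same grasp; the last joint's range is limited). The gripper opens to 85 mm and grips with 20 to 120 N. Pads are 22 mm wide; open, the fingers measure 114 mm over their backs; the gripper's body (76 mm by 85 mm) begins 54 mm behind the grasp point. The pads swing forward as they close: fully open they stand 13 mm farther back than shut.
Start: joints at [1.085, 0.087, 1.371, -0, 1.684, -0.103], TCP at [0.205, 0.51, 0.231] pointing down, gripper open.
Joint ranges: [-3.1, 3.1], [-0.76, 2.03], [0.27, 2.55], [-1.08, 4.22], [0.17, 2.65], [-2.57, 2.57]. Speed limits (rad/s): [2.79, 2.79, 3.14, 3.14, 3.14, 3.14].

### API

Orientations are given as a unit quaternion [w, x, y, z].
In Python, from rig import r gives the robot as it stands. The module is installed in compiled form; this text tells all that it offers.
- The arm moves only by the tool servo_tool, never from a script. Its argument "motion" is a list that holds one entry, the list of rows, each a list of 7 numbers: the shift along the tool's x, y, z in m, then the turn, a rotation vector about the tool's x, y, z in degrees, then the closure, from -1 (fully open) to 1 (shut). A call has exactly 8 rows; each row is the pose to reach, as a shift and turn from the pose commanded when the call began, along the tool's axes at that moment; what a row does not reach only later rows make up. A row lasts 1/10 s, in which the tool goes at most 50 mm and 8.59 degrees, less where a joint would pass 70% of its speed; a pose out of reach is approached as far as the arm can. A call with a gripper value outside its range is refused whole. The fingers move at their own pace and stop on an object; "force" is the grip in N (left out, the last holds). Time passes only in rows, so rows that repeat a pose let the fingers close, or fill a call up. It gives the time, the measured TCP pose, the force and the opening at its end, in the units of the state.
- r.sense(): the state, without advancing time (a new reading comes with each control period).
- r.read_camera(name): name is "side" or "top" or "wrist"; returns the picture (384x512x3 uint8, red, green, blue); there is no depth.
- r.calibration(name): a dict with "fx", "fy", "cx", "cy" (pixels), "R" (3x3) and "t" (3): a world point X has camera coordinates R X + t. Camera axes: x right, y down, z forward; pixel columns grow to the right and rows downward; lengths in m; the calibration is good to about 2 mm. The wrist camera is an equidistant fisheye: a pixel r from the principal point sees the ray r / f radians off the axis. A picture is of the moment at which its call begins: read the wrist's pose just before it. calibration takes no time and is no camera call; for the wrist camera it gives the pose at the moment of the call.
- r.hand_in(): hands the job in, once; it reports no verdict.
The state is a dict: "t": time; "joint_pos": joint angles; "qd": joint speeds; "effort": joint torques, N m; "eef_pos": TCP position; "tcp_rot": TCP orientation; "contact_force": force on the tool from outside, world axes, zero at the start; "wrist_torque": the same for the moment, N m; "opening": finger opening in m.
Only numpy, scipy, OpenCV 4.12 (cv2) and the standard library are available. Lean on these libraries where they do the work, as an engineer would, in place of code of your own. Each camera call takes 0.05 s, during which the arm holds its last target.

### The job

The compressed-air sprayer standing in its bay on the rack needs a refill: first let its pressure off by pulling the relief knob on the tank's shoulder right up until it clicks out, and push it fully home again. Then, with the bay bracing the tank, unscrew the tight filler cap anticlockwise until the thread lets go, lift it straight off and finish still holding it upright just above the open mouth, clear of the neck by a finger's breadth or two, so that drips fall back in. The tank stays seated in its bay and everything else stays where it is.

Things in the scene. Friction and masses are not known exactly. Their poses are not given: they have to be found in the camera images.
- bay: Stainless holder bay fixed to the rack, which braces the tank: a 190 mm square plate, 3 mm thick, with four corner angles 38 mm high, 2 mm clear of the tank's foot on each side. Origin under its centre on the rack; x and y along its sides
- tank: White plastic sprayer tank, loose in the bay, which stops it turning; only its own weight (1 to 1.7 kg) holds it down. Grey foot 180 mm square, 22 mm thick; round body 170 mm across; shoulder falls from 150 mm high at the neck to 138 mm at 62 mm from the axis. Origin: centre of its underside, 3 mm above the rack; x and y along the foot's sides, z up the axis
- tank_mouth (a point): Centre of the tank's mouth: the level top of its neck, 188 mm above the tank's underside, on the axis; axes as the tank's. The neck is 38 mm across, 46 mm over its thread; the cap covers it at the start
- cap_centre (a point): Middle, half-way up, of the filler cap: black, ribbed, round, 58 mm across, 28 mm high, z up its axis, 60 g. Tight at the start: lower edge 22 mm below the mouth, 16 mm above the shoulder. Unscrews anticlockwise seen from above; the thread lets go after 1.9 to 2.2 rad in all, the cap having risen 4 mm. Stiff: 0.3 to 1 N m
- cap_top (a point): Centre of the cap's flat top, 14 mm above cap_centre. A sprung seal presses the cap up (38 N tight, 24 N at release) and lifts it about 1 mm more when the thread lets go. Left half-way it stays so. About 0.6 rad beyond release its lugs meet the next thread; pulled up before release it lifts the tank
- relief_grip (a point): Middle, half-way up, of the relief knob's head: black, round, 24 mm across, 16 mm high, on an upright 10 mm stem out of a brass valve body (18 mm across at its top, 26 mm at the shoulder), 64 mm from the tank's axis towards the tank's +x, -y. At home its foot is 3 mm above the valve body, 21 mm above the shoulder, and this point 21 mm below the mouth
- relief (a joint): Travel of the relief knob along its upright stem (m): 0 pushed home, 0.014 pulled right out (up). A sprung ball clicks in at either end: it takes 4 to 6 N to move it out of an end, and past the middle it snaps to the other
- pail_mid (a point): Middle of the blue plastic pail, 80 mm above its underside: 180 mm across the top, 160 mm high, with a wire bail. Bystander
- pot_mid (a point): Middle of the terracotta pot, 68 mm above its underside: 156 mm across the rim, 135 mm high. Bystander
- fork_mid (a point): Middle of the hand fork lying flat: wooden handle, three steel tines, 290 mm long, 26 mm high. Bystander
- stool_mid (a point): Middle of the folded plastic stool lying flat: 300 by 220 by 48 mm, cream. Bystander
- lance_mid (a point): Middle of the sprayer's lance lying flat: 400 mm long, 26 mm thick at its black handle and at its nozzle. Bystander
- feed_jar_mid (a point): Middle of the small amber feed jar with a white lid, 68 mm across, 95 mm high. Bystander
- bin_handle (a point): Middle of the bar handle on the front of the grey tilt-out bin fixed at the end of the rack: case 200 by 240 by 241 mm, front hinged at its foot, leaning out 0 to 0.35 rad towards the robot. Bystander
Things that resemble listed ones, but are neither listed nor needed, are in the scene too. Of the things shaped like the part that bears cap_centre, the black one is meant.

How it is judged:
On the way, in this order (a step that is already met when the one before it is completed fails the run):
1. the relief knob is pulled right out (value of joint relief above 0.0115 m), for 0.1 s.
2. the relief knob is pushed home (value of joint relief below 0.003 m), for 0.1 s.
3. the cap has been wound up its thread, more than 2.5 mm above its tight position (z of cap_centre in the frame of tank_mouth above -0.0055 m), for 0.1 s.
4. the cap is off, clear above the neck (z of cap_centre in the frame of tank_mouth above 0.017 m), for 0.1 s.
At the end, for the whole second after the job is handed in: The cap is held still in the fingers, touching nothing of the tank, upright within 0.2 rad, its axis within 25 mm of the mouth's and its lower edge 3 to 50 mm above the mouth; the relief knob is home within 3 mm; the tank is seated, within 15 mm of where it stood and upright (z of cap_centre in the frame of tank_mouth between 0.017 and 0.064 m and horizontal distance between cap_centre and tank_mouth below 0.025 m and angle between cap_centre's own z axis and vertical below 0.2 rad and contact force between the fingers and cap above 1 N and contact force between cap and tank below 0.1 N and linear speed of cap below 0.03 m/s and value of joint relief below 0.003 m and distance of tank_mouth from where it was at the start of the episode below 0.015 m and angle between tank_mouth's own z axis and vertical below 0.08 rad); the arm keeps its last pose, push and grip.
It fails at once if the tank is lifted, tipped or dragged (mouth moved more than 20 mm, tilted more than 0.12 rad or turned more than 0.12 rad in its bay) (angle between the x axis of tank and the x axis of bay, either way round above 0.12 rad or distance of tank_mouth from where it was at the start of the episode above 0.02 m or angle between tank_mouth's own z axis and vertical above 0.12 rad).
It fails at once if a bystander is moved by more than 30 mm (distance of any of pail_mid, pot_mid, fork_mid, stool_mid, lance_mid, feed_jar_mid, bin_handle from where it was at the start of the episode above 0.03 m).
It also fails if it takes over 58 s, if anything falls off the work surface, if the arm or the gripper's body presses on something with over 40 N, if the wrist force passes 120 N, or if a joint passes its speed limit or range.

## Working session

There is one attempt and no reset: what is moved stays moved. The work goes in short steps, Python scripts to look and compute and a tool call to move; the robot and the scene stay as the last step left them, time stands still between calls to the robot, and variables do not carry over. Pictures are saved under pics/ and viewed, and the job is handed in when it is done.

Besides the shell and the picture viewer there is one more tool, called after "Call:" as name(argument=value, ...) on one line, values as JSON. servo_tool: Moves the arm, as the interface text tells. Its arguments: {"type":"object","properties":{"motion":{"type":"array","items":{"type":"array","items":{"type":"array","items":{"type":"number"}}}},"force":{"type":"number"}},"required":["motion"]}

```bash
mkdir -p pics; ls; cat > h.py <<'E'
import numpy as np, cv2
from rig import r
from scipy.spatial.transform import Rotation as Ro
def shot(n,f):
    c=r.calibration(n); im=r.read_camera(n); cv2.imwrite('pics/'+f+'.png',im[:,:,::-1]); 
    np.savez('pics/'+f+'.npz',im=im,**{k:np.array(v) for k,v in c.items()}); return im,c
def load(f):
    d=np.load('pics/'+f+'.npz'); return d['im'],{k:d[k] for k in ('fx','fy','cx','cy','R','t')}
def ray(c,u,v,fish=False):
    x=(u-c['cx'])/c['fx'];y=(v-c['cy'])/c['fy']
    if fish:
        th=np.hypot(x,y); d=np.array([np.sin(th)*x/max(th,1e-9),np.sin(th)*y/max(th,1e-9),np.cos(th)])
    else: d=np.array([x,y,1.])
    R=np.array(c['R']);t=np.array(c['t']); d=R.T@d
    return -R.T@t, d/np.linalg.norm(d)
def onz(c,u,v,z,fish=False):
    o,d=ray(c,u,v,fish); return o+d*(z-o[2])/d[2]
def cross(rays):
    A=np.zeros((3,3));b=np.zeros(3)
    for o,d in rays:
        P=np.eye(3)-np.outer(d,d);A+=P;b+=P@o
    p=np.linalg.solve(A,b); return p,[np.linalg.norm((np.eye(3)-np.outer(d,d))@(p-o)) for o,d in rays]
def proj(c,X,fish=False):
    p=np.array(c['R'])@np.array(X)+np.array(c['t'])
    if fish:
        rr=np.hypot(p[0],p[1]);th=np.arctan2(rr,p[2]);return c['cx']+c['fx']*th*p[0]/rr,c['cy']+c['fy']*th*p[1]/rr
    return c['fx']*p[0]/p[2]+c['cx'],c['fy']*p[1]/p[2]+c['cy']
E
python3 - <<'E'
from h import *
for n in('side','top','wrist'):
    im,c=shot(n,n+'0'); print(n,c['fx'],np.round(-np.array(c['R']).T@np.array(c['t']),3))
print(r.sense())
E
```

```text
pics
side 424.30206881840155 [ 0.473 -1.113  1.246]
top 492.58813923756014 [0.142 0.007 1.796]
wrist 297.3186396354542 [0.127 0.542 0.374]
{'t': 0.15, 'joint_pos': array([ 1.08488499e+00,  8.78399809e-02,  1.37192762e+00, -3.82219402e-06,
        1.68360722e+00, -1.03106350e-01]), 'qd': array([ 0.00124461, -0.00137567, -0.00578605,  0.00113443, -0.00251016,
        0.00137832]), 'effort': array([ 1.68857030e-03, -3.52371597e+01, -3.13679767e+01, -1.80605430e-04,
        8.03310424e-03,  4.48387618e-05]), 'eef_pos': array([0.20526503, 0.50984361, 0.23036768]), 'tcp_rot': array([ 0.69401196,  0.13391388,  0.69437518, -0.13512059]), 'contact_force': array([ 0.3436365 , -0.32297765,  0.58104276]), 'wrist_torque': array([-0.0089644 , -0.00652143,  0.01316081]), 'opening': 0.08550920853502159}
```

View pics/side0.png

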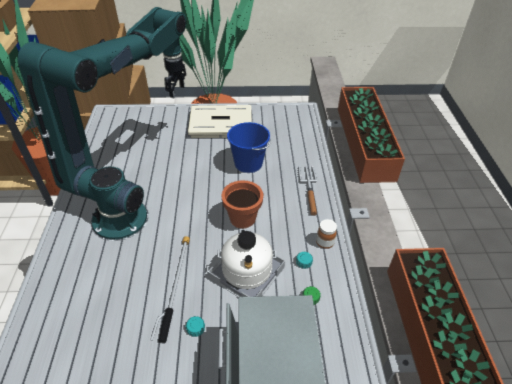

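View pics/top0.png

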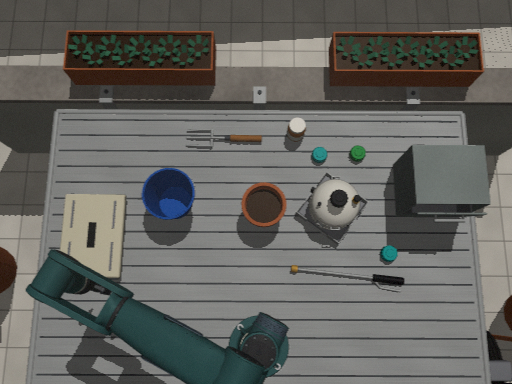

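View pics/wrist0.png

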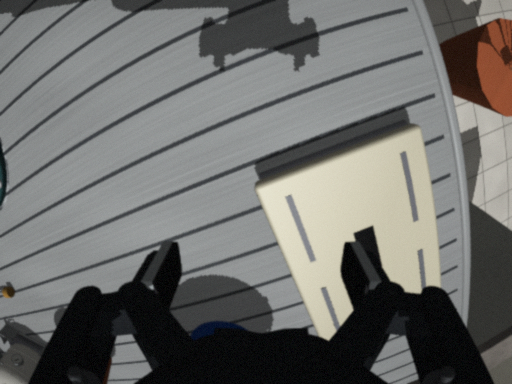

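```bash
python3 - <<'E'
from h import *
a=load('side0')[0][205:305,195:305]; b=load('top0')[0][165:250,285:375]
a=cv2.resize(a,(440,400),interpolation=cv2.INTER_CUBIC)
b=cv2.resize(b,None,fx=400/85,fy=400/85,interpolation=cv2.INTER_CUBIC)[:,:360]
im=np.hstack([a,b]);print(im.shape)
cv2.imwrite('pics/crop0.png',im[:,:,::-1])
E
```

```text
(400, 800, 3)
```

View pics/crop0.png

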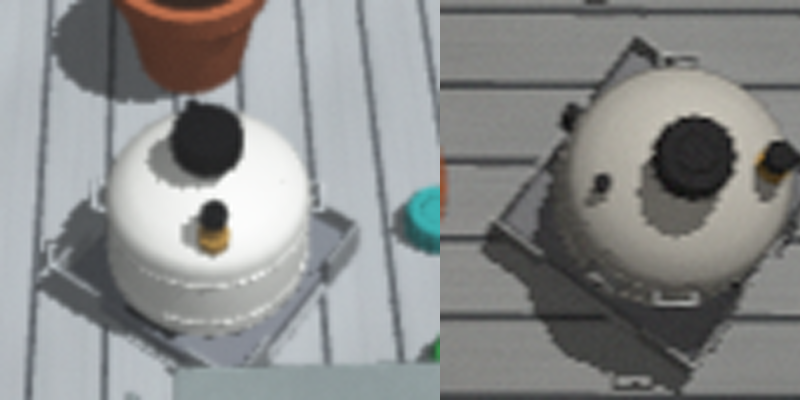

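```bash
python3 - <<'E'
from h import *
S,cs=load('side0');T,ct=load('top0')
def dark(im,x0,x1,y0,y1,th=60):
    g=im.max(2)[y0:y1,x0:x1]; m=(g<th).astype(np.uint8)
    n,l,st,ce=cv2.connectedComponentsWithStats(m)
    for i in range(1,n):
        if st[i,4]>8: print(st[i]+[x0,y0,0,0,0],ce[i]+[x0,y0])
for n,im,b in(('side',S,(225,270,225,272)),('top',T,(320,372,185,215))): print(n);dark(im,*b)
sc,tc=(246.8,239.8),(338.8,198.5)
p,e=cross([ray(cs,*sc),ray(ct,*tc)]);print('cap',p,e)
p,e=cross([ray(cs,248.3,257.5),ray(ct,357,198.5)]);print('relief',p,e)
E
```

```text
side
[238 231  17  18 243] [246.1563786  239.64197531]
[245 256   6   6  29] [247.72413793 258.65517241]
top
[330 190  18  18 235] [338.39574468 198.24255319]
[353 195  13   9  58] [358.36206897 198.87931034]
cap [ 0.48761127 -0.26719941  0.18090202] [np.float64(0.0007708853815565762), np.float64(0.0007708853815565156)]
relief [ 0.49032436 -0.3299828   0.17205501] [np.float64(0.0012870473272421456), np.float64(0.0012870473272421038)]
```

```bash
cat >> h.py <<'E'
def tool():
    s=r.sense();q=s['tcp_rot'];R=Ro.from_quat([q[1],q[2],q[3],q[0]]).as_matrix();return s,np.array(s['eef_pos']),R
def plan(target,yaw_y_deg,maxz=None):
    """shift and rotvec from current pose to target with tool down, jaw y at world yaw"""
    s,p,R=tool()
    a=np.deg2rad(yaw_y_deg); y=np.array([np.cos(a),np.sin(a),0]);x=np.array([0,0,-1.]);z=np.cross(x,y)
    Rt=np.stack([x,y,z],1)
    print('shift',np.round(R.T@(np.array(target)-p),4),'rotvec deg',np.round(Ro.from_matrix(R.T@Rt).as_rotvec(degrees=True),2))
E
python3 - <<'E'
from h import *
s,p,R=tool();print(p,'\n',R.round(3)); y=R[:,1];print('yaw y',np.degrees(np.arctan2(y[1],y[0])))
for yaw in(0,180,-180):plan([.49,-.33,.30],yaw)
E
```

```text
[0.20526503 0.50984361 0.23036768] 
 [[-0.001  0.374  0.928]
 [-0.002  0.928 -0.374]
 [-1.    -0.002 -0.   ]]
yaw y 68.0668748450659
shift [-0.0685 -0.6728  0.5778] rotvec deg [6.807e+01 5.000e-02 1.000e-01]
shift [-0.0685 -0.6728  0.5778] rotvec deg [-1.1193e+02 -1.1000e-01  6.0000e-02]
shift [-0.0685 -0.6728  0.5778] rotvec deg [-1.1193e+02 -1.1000e-01  6.0000e-02]
```

Call:
servo_tool(motion=[[[-0.03,-0.02,0.015,2,0,0,-1],[-0.06,-0.05,0.04,6,0,0,-1],[-0.07,-0.085,0.073,10,0,0,-1],[-0.07,-0.12,0.104,14,0,0,-1],[-0.07,-0.155,0.134,18,0,0,-1],[-0.07,-0.19,0.164,22,0,0,-1],[-0.07,-0.225,0.194,26,0,0,-1],[-0.07,-0.26,0.224,30,0,0,-1]]])

```text
t: 0.95
eef_pos: [0.316, 0.1836, 0.3011]
tcp_rot: [0.636, 0.31, 0.635, -0.31]
contact_force: [1.0, 0.4, 0.2]
opening: 0.0854
```

```bash
python3 - <<'E'
from h import *
plan([.49,-.33,.30],0);print(r.sense()['joint_pos'])
E
```

```text
shift [ 0.0012 -0.1787  0.512 ] rotvec deg [ 3.795e+01  0.000e+00 -3.000e-02]
[ 3.70959557e-01 -3.32441489e-01  1.60833439e+00 -7.21286297e-05
  1.86521770e+00 -2.91338909e-01]
```

Call:
servo_tool(motion=[[[0,-0.016,0.046,4,0,0,-1],[0,-0.032,0.092,8,0,0,-1],[0,-0.048,0.138,12,0,0,-1],[0,-0.064,0.184,16,0,0,-1],[0,-0.08,0.23,20,0,0,-1],[0,-0.096,0.276,24,0,0,-1],[0,-0.112,0.322,28,0,0,-1],[0,-0.128,0.368,32,0,0,-1]]])

```text
t: 1.75
eef_pos: [0.4423, -0.1854, 0.301]
tcp_rot: [0.525, 0.474, 0.525, -0.474]
contact_force: [-0.5, 1.0, 0.0]
opening: 0.0853
```

```bash
python3 - <<'E'
from h import *
plan([.49,-.33,.30],0);print(r.sense()['joint_pos'])
E
```

```text
shift [0.0009 0.0327 0.1488] rotvec deg [ 5.87 -0.03 -0.  ]
[-5.15429599e-01 -7.33904431e-02  1.39551237e+00  4.43737338e-04
  1.81970585e+00 -6.17690084e-01]
```

Call:
servo_tool(motion=[[[0,0.011,0.046,2,0,0,-1],[0,0.021,0.092,4,0,0,-1],[0,0.03,0.135,5.9,0,0,-1],[0,0.033,0.149,5.9,0,0,-0.6],[0,0.033,0.149,5.9,0,0,-0.2],[0,0.033,0.149,5.9,0,0,-0.2],[0,0.033,0.149,5.9,0,0,-0.2],[0,0.033,0.149,5.9,0,0,-0.2]]])

```text
t: 2.55
eef_pos: [0.4908, -0.3265, 0.3022]
tcp_rot: [0.502, 0.499, 0.501, -0.499]
contact_force: [-0.2, -0.5, 0.2]
opening: 0.0513
```

```bash
python3 - <<'E'
from h import *
im,c=shot('wrist','w1');s=r.sense();print(s['eef_pos'],s['opening'],s['joint_pos'],s['contact_force'])
for n,X in dict(knob=[.4903,-.330,.172],cap=[.4876,-.2672,.197]).items(): print(n,proj(c,X,True))
print(-np.array(c['R']).T@np.array(c['t']))
E
```

```text
[ 0.49081524 -0.32667523  0.30219567] 0.05105687809228549 [-6.83515833e-01  1.73791691e-01  1.13506759e+00  2.26563600e-04
  1.83152836e+00 -6.88019242e-01] [0.00914801 0.42242338 0.42452491]
knob (np.float64(259.4531693586929), np.float64(177.64323466321295))
cap (np.float64(256.406690875768), np.float64(115.25600671368959))
[ 0.49053114 -0.24178175  0.44592525]
```

View pics/w1.png

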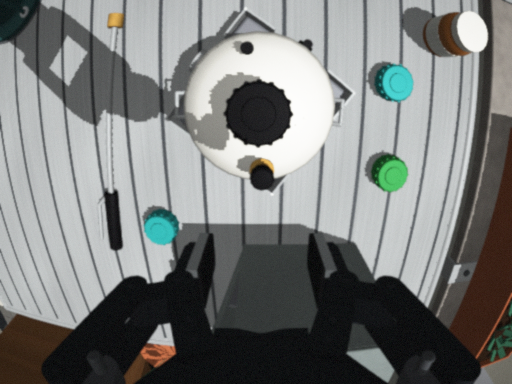

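```bash
python3 - <<'E'
from h import *
S,cs=load('side0');T,ct=load('top0');W,cw=load('w1')
g=W.max(2)
for b in((215,305,70,150),(240,285,155,195)):
    x0,x1,y0,y1=b;m=(g[y0:y1,x0:x1]<50).astype(np.uint8);n,l,st,ce=cv2.connectedComponentsWithStats(m)
    for i in range(1,n):
        if st[i,4]>30:print(st[i]+[x0,y0,0,0,0],ce[i]+[x0,y0])
for p in((408,148),(413,212),(397,208),(487,208)):print('bin top',p,onz(ct,*p,.241))
v=cv2.resize(W[60:210,190:330],(700,750//1)[::1],interpolation=cv2.INTER_CUBIC)
cv2.imwrite('pics/w1c.png',cv2.resize(W[80:210,190:340],(690,598),interpolation=cv2.INTER_CUBIC)[:,:,::-1])
E
```

```text
[ 225   80   67   66 3222] [257.73432651 112.77498448]
[251 165  24  24 446] [261.74439462 176.93273543]
bin top (408, 148) [ 0.64591276 -0.49167255  0.241     ]
bin top (413, 212) [ 0.43093988 -0.49373001  0.241     ]
bin top (397, 208) [ 0.44374355 -0.44316744  0.241     ]
bin top (487, 208) [ 0.44519433 -0.73258985  0.241     ]
```

View pics/w1c.png

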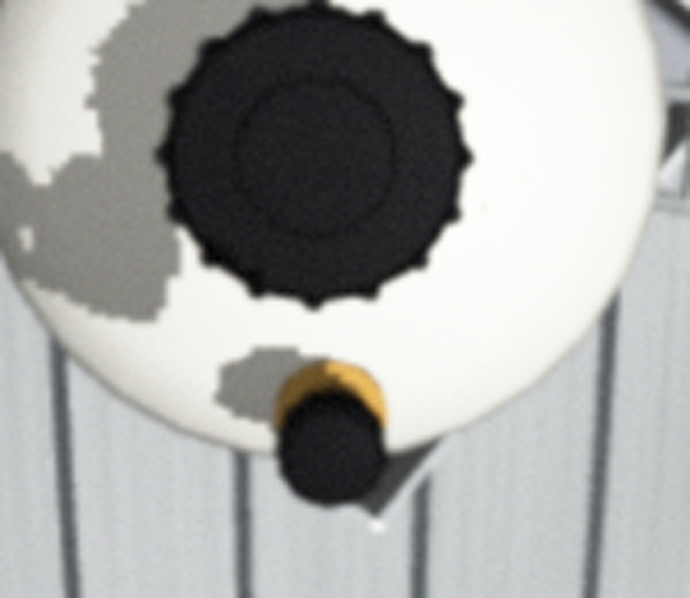

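```bash
python3 - <<'E'
from h import *
S,cs=load('side0');T,ct=load('top0');W,cw=load('w1')
print('cap wrist@.197',onz(cw,258.5,113,.197,True),'knob@.178',onz(cw,262.4,176.8,.178,True))
print('cap top@.19',onz(ct,338.6,198.3,.19),'knob',onz(ct,357.5,198.8,.174))
print('cap side@.188',onz(cs,246.4,239.7,.188),'knob',onz(cs,247.9,258.2,.172))
print(cross([ray(cw,258.5,113,True),ray(ct,338.6,198.3),ray(cs,246.4,239.7)]))
print(cross([ray(cw,262.4,176.8,True),ray(ct,357.5,198.8),ray(cs,247.9,258.2)]))
E
```

```text
cap wrist@.197 [ 0.48934012 -0.26528876  0.197     ] knob@.178 [ 0.49308954 -0.32721965  0.178     ]
cap top@.19 [ 0.48557586 -0.26513958  0.19      ] knob [ 0.48759712 -0.33143607  0.174     ]
cap side@.188 [ 0.486999   -0.27214141  0.188     ] knob [ 0.49026983 -0.33213992  0.172     ]
(array([ 0.48796489, -0.26669197,  0.18090404]), [np.float64(0.001303454530670112), np.float64(0.0004341457606565068), np.float64(0.0008860725393614236)])
(array([ 0.49070652, -0.33099427,  0.16925519]), [np.float64(0.0026418124499934287), np.float64(0.0025370863826451556), np.float64(0.000794733878034257)])
```

Call:
servo_tool(motion=[[[0.02,-0.0,0.002,0,0,0,-0.2],[0.04,0,0.002,0,0,0,-0.2],[0.06,0,0.002,0,0,0,-0.2],[0.08,0,0.002,0,0,0,-0.2],[0.09,0,0.002,0,0,0,-0.2],[0.095,0,0.002,0,0,0,-0.2],[0.095,0,0.002,0,0,0,-0.2],[0.095,0,0.002,0,0,0,-0.2]]])

```text
t: 3.4
eef_pos: [0.4912, -0.3301, 0.2076]
tcp_rot: [0.502, 0.499, 0.5, -0.499]
contact_force: [-0.2, 0.5, 1.1]
opening: 0.0515
```

```bash
python3 - <<'E'
from h import *
im,c=shot('wrist','w2');s=r.sense();print(s['eef_pos'],s['opening'])
plan([.4915,-.329,.154],0)
cv2.imwrite('pics/w2c.png',cv2.resize(im[60:260,160:360],(600,600),interpolation=cv2.INTER_CUBIC)[:,:,::-1])
E
```

```text
[ 0.49131623 -0.33029026  0.20779622] 0.051413938450755224
shift [ 0.0538  0.0001 -0.0014] rotvec deg [ 0.17  0.09 -0.11]
```

View pics/w2c.png

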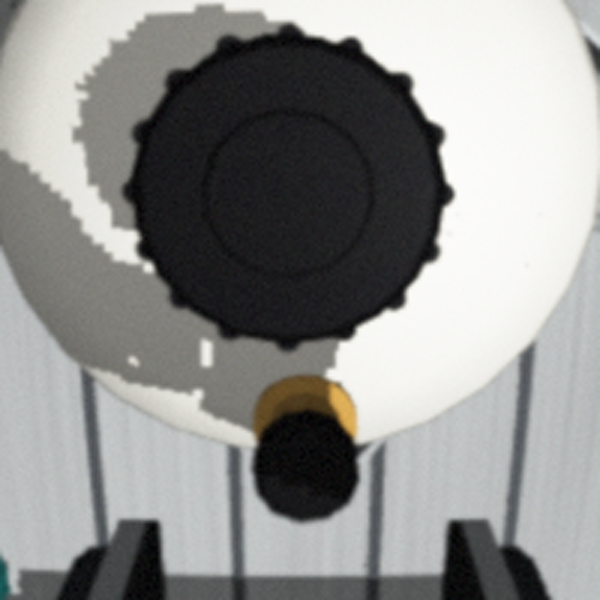

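```bash
python3 - <<'E'
from h import *
W,c=load('w2');_,c1=load('w1')
print('cap',onz(c,256.7,123.3,.197,True),'knob',onz(c,262,215.3,.178,True))
print(cross([ray(c,256.7,123.3,True),ray(c1,258.5,113,True)]),cross([ray(c,262,215.3,True),ray(c1,262.4,176.8,True)]))
E
```

```text
cap [ 0.48942533 -0.26541483  0.197     ] knob [ 0.49255557 -0.32664159  0.178     ]
(array([ 0.48940602, -0.26500698,  0.20006935]), [np.float64(5.184121801609532e-05), np.float64(5.184121801619181e-05)]) (array([ 0.49285751, -0.32843109,  0.17419397]), [np.float64(0.00026836317863734497), np.float64(0.000268363178637209)])
```

Call:
servo_tool(motion=[[[0.015,0.001,-0.002,0,0,0,-0.2],[0.03,0.001,-0.002,0,0,0,-0.2],[0.042,0.001,-0.002,0,0,0,-0.2],[0.05,0.001,-0.002,0,0,0,-0.2],[0.054,0.001,-0.002,0,0,0,-0.2],[0.054,0.001,-0.002,0,0,0,-0.2],[0.054,0.001,-0.002,0,0,0,0.2],[0.054,0.001,-0.002,0,0,0,0.4]]], force=40)

```text
t: 4.25
eef_pos: [0.4922, -0.3283, 0.1532]
tcp_rot: [0.501, 0.499, 0.5, -0.499]
contact_force: [0.4, -0.8, 0.4]
opening: 0.026
```

Call:
servo_tool(motion=[[[0,0,0,0,0,0,0.6],[0,0,0,0,0,0,0.8],[0,0,0,0,0,0,1],[0,0,0,0,0,0,1],[0,0,0,0,0,0,1],[0,0,0,0,0,0,1],[0,0,0,0,0,0,1],[0,0,0,0,0,0,1]]])

```text
t: 5.05
eef_pos: [0.4919, -0.3283, 0.1533]
tcp_rot: [0.501, 0.499, 0.5, -0.499]
contact_force: [-2.6, 0.3, 4.8]
opening: 0.0219
```

```bash
python3 - <<'E'
from h import *
im,c=shot('wrist','w3');s=r.sense();print(s['eef_pos'],s['opening'],s['contact_force'],s['wrist_torque'])
cv2.imwrite('pics/w3c.png',cv2.resize(im[100:300,160:360],(600,600),interpolation=cv2.INTER_CUBIC)[:,:,::-1])
E
```

```text
[ 0.49192929 -0.32829596  0.15330412] 0.021871465993549433 [-1.6452764   0.20719427  5.80164086] [ 0.01184964  0.42170958 -0.02969258]
```

View pics/w3c.png

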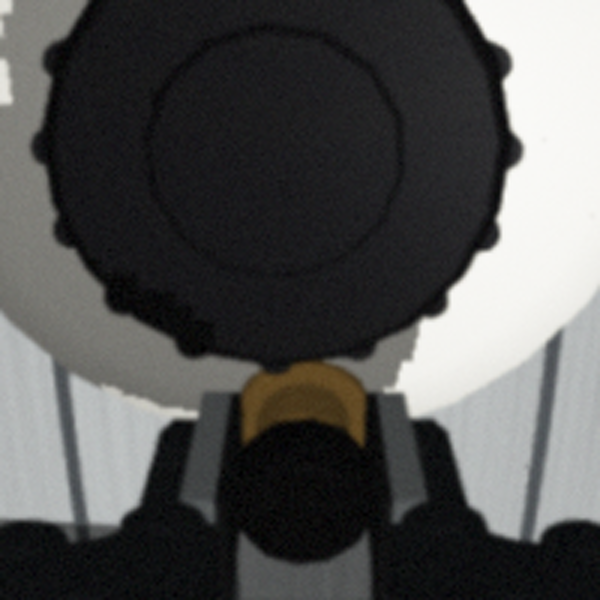

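Call:
servo_tool(motion=[[[-0.002,0,0,0,0,0,1],[-0.004,0,0,0,0,0,1],[-0.006,0,0,0,0,0,1],[-0.008,0,0,0,0,0,1],[-0.01,0,0,0,0,0,1],[-0.012,0,0,0,0,0,1],[-0.0135,0,0,0,0,0,1],[-0.0135,0,0,0,0,0,1]]])

```text
t: 5.9
eef_pos: [0.4915, -0.3279, 0.1671]
tcp_rot: [0.501, 0.499, 0.501, -0.499]
contact_force: [-4.4, 0.2, 0.8]
opening: 0.0222
```

```bash
python3 - <<'E'
from h import *
im,c=shot('wrist','w4');s=r.sense();print(s['eef_pos'],s['opening'],s['contact_force'],s['wrist_torque'])
S,_=shot('side','s4')
a=cv2.resize(im[100:300,160:360],(400,400),interpolation=cv2.INTER_CUBIC);b=cv2.resize(S[205:305,195:295],(400,400),interpolation=cv2.INTER_CUBIC)
cv2.imwrite('pics/w4c.png',np.hstack([a,b])[:,:,::-1])
E
```

```text
[ 0.49154587 -0.327887    0.16711446] 0.022530167446052688 [-3.43938359  1.25590173  1.54122273] [ 0.13588565  0.6854858  -0.07349852]
```

View pics/w4c.png

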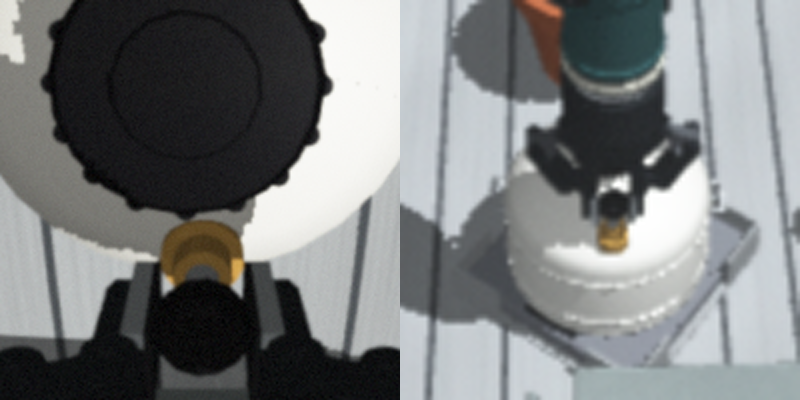

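Call:
servo_tool(motion=[[[-0.0005,0,0,0,0,0,1],[-0.001,0,0,0,0,0,1],[-0.0015,0,0,0,0,0,1],[-0.002,0,0,0,0,0,1],[-0.002,0,0,0,0,0,1],[-0.002,0,0,0,0,0,1],[-0.002,0,0,0,0,0,1],[-0.002,0,0,0,0,0,1]]])

```text
t: 6.8
eef_pos: [0.4918, -0.328, 0.1675]
tcp_rot: [0.501, 0.499, 0.501, -0.499]
contact_force: [-2.2, -0.1, -2.4]
opening: 0.0223
```

```bash
python3 - <<'E'
from h import *
im,c=shot('wrist','w5');s=r.sense();print(s['eef_pos'],s['opening'],s['contact_force'],s['wrist_torque'])
a=cv2.resize(im[100:300,160:360],(400,400),interpolation=cv2.INTER_CUBIC);b=cv2.resize(load('w4')[0][100:300,160:360],(400,400),interpolation=cv2.INTER_CUBIC)
cv2.imwrite('pics/w5c.png',np.hstack([a,b])[:,:,::-1])
E
```

```text
[ 0.49183684 -0.32794072  0.16744575] 0.022433078546344916 [-3.69225507  0.32435379 -2.76766439] [-0.02356304  0.47652522  0.04853787]
```

View pics/w5c.png

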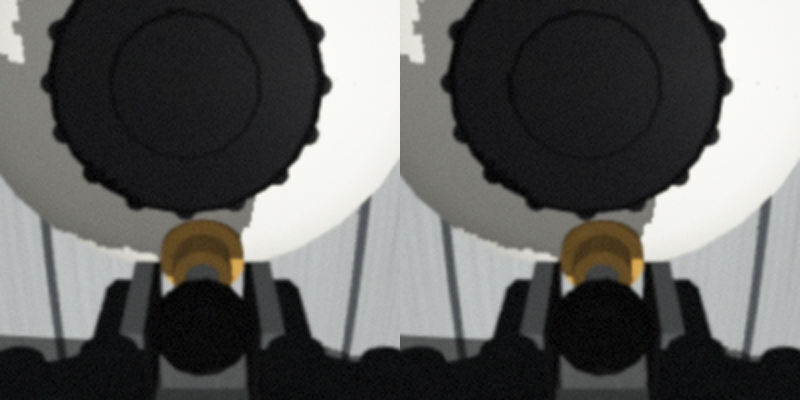

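Call:
servo_tool(motion=[[[0.004,0,0,0,0,0,1],[0.008,0,0,0,0,0,1],[0.012,0,0,0,0,0,1],[0.015,0,0,0,0,0,1],[0.018,0,0,0,0,0,1],[0.02,0,0,0,0,0,1],[0.02,0,0,0,0,0,1],[0.02,0,0,0,0,0,1]]])

```text
t: 7.65
eef_pos: [0.4922, -0.3282, 0.1532]
tcp_rot: [0.502, 0.499, 0.499, -0.499]
contact_force: [-9.0, 4.6, 16.3]
opening: 0.0227
```

```bash
python3 - <<'E'
from h import *
im,c=shot('wrist','w6');s=r.sense();print(s['eef_pos'],s['opening'],s['contact_force'],s['wrist_torque'])
a=cv2.resize(im[100:300,160:360],(400,400),interpolation=cv2.INTER_CUBIC);b=cv2.resize(load('w3')[0][100:300,160:360],(400,400),interpolation=cv2.INTER_CUBIC)
cv2.imwrite('pics/w6c.png',np.hstack([a,b])[:,:,::-1])
E
```

```text
[ 0.49215186 -0.32819191  0.1531766 ] 0.022207318364911844 [-9.16155496  4.46622291 15.84802375] [0.73552358 1.54123572 0.00555439]
```

View pics/w6c.png

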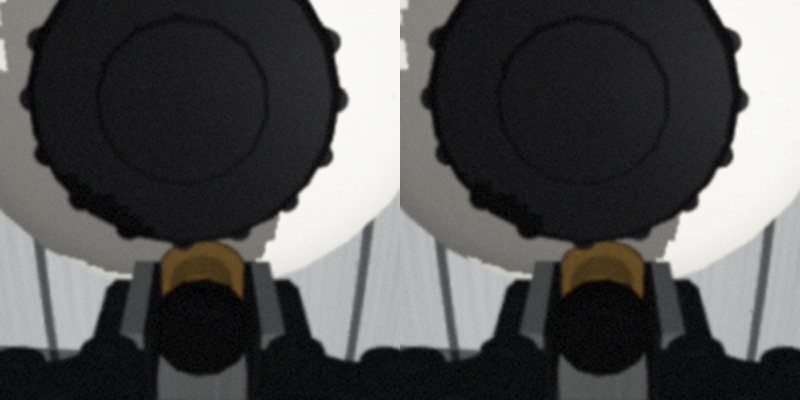

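Call:
servo_tool(motion=[[[-0.002,0,0,0,0,0,1],[-0.004,0,0,0,0,0,1],[-0.004,0,0,0,0,0,0.2],[-0.004,0,0,0,0,0,-0.2],[-0.004,0,0,0,0,0,-0.2],[-0.004,0,0,0,0,0,-0.2],[-0.02,0,0,0,0,0,-0.2],[-0.05,0,0,0,0,0,-0.2]]])

```text
t: 8.5
eef_pos: [0.4907, -0.3269, 0.1947]
tcp_rot: [0.498, 0.499, 0.503, -0.499]
contact_force: [0.8, 0.7, -0.4]
opening: 0.0513
```

Call:
servo_tool(motion=[[[-0.03,0,0,0,0,0,-0.2],[-0.06,0,0,0,0,0,-0.5],[-0.07,0,0,0,0,0,-0.8],[-0.07,0,0,0,0,0,-1],[-0.07,0,0,0,0,0,-1],[-0.07,0,0,0,0,0,-1],[-0.07,0,0,0,0,0,-1],[-0.07,0,0,0,0,0,-1]]])

```text
t: 9.3
eef_pos: [0.4915, -0.3277, 0.2664]
tcp_rot: [0.5, 0.499, 0.502, -0.499]
contact_force: [0.5, 0.4, 0.5]
opening: 0.0854
```

```bash
python3 - <<'E'
from h import *
im,c=shot('wrist','w7');s=r.sense();print(s['eef_pos'],s['opening'],s['contact_force'],s['joint_pos'])
cv2.imwrite('pics/w7c.png',cv2.resize(im[60:260,160:360],(600,600),interpolation=cv2.INTER_CUBIC)[:,:,::-1])
E
```

```text
[ 0.49160601 -0.32779838  0.26676434] 0.08545774231104412 [-0.60943046 -0.33644946  0.91042448] [-6.84082842e-01  1.76587926e-01  1.20137906e+00  1.04006686e-04
  1.76535166e+00 -6.86997447e-01]
```

View pics/w7c.png

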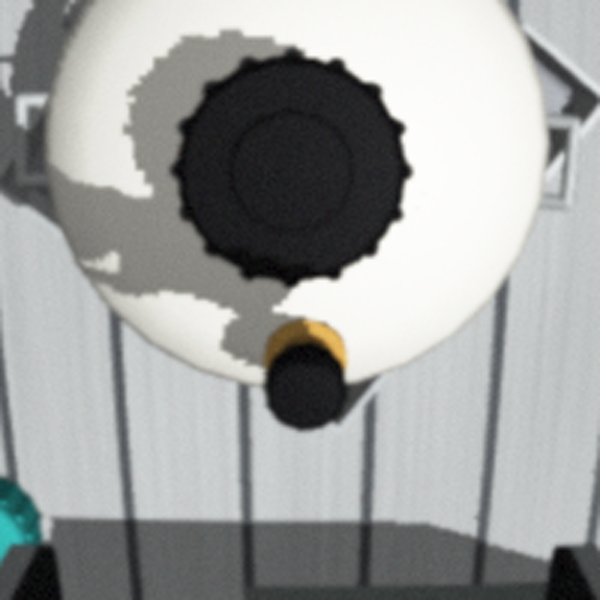

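```bash
python3 - <<'E'
from h import *
W,c=load('w7')
print('cap',onz(c,257.7,116.3,.197,True),'knob',onz(c,262,189,.178,True))
plan([.4893,-.2654,.232],-45)
E
```

```text
cap [ 0.48956651 -0.26537421  0.197     ] knob [ 0.49293341 -0.32745208  0.178     ]
shift [ 0.0348 -0.0021 -0.0624] rotvec deg [ 4.517e+01 -4.000e-02  1.000e-01]
```

Call:
servo_tool(motion=[[[0,0,-0.015,7,0,0,-1],[0,-0.001,-0.03,14,0,0,-1],[0,-0.002,-0.045,21,0,0,-1],[0,-0.002,-0.06,28,0,0,-1],[0,-0.002,-0.0625,35,0,0,-1],[0.01,-0.002,-0.0625,42,0,0,-1],[0.025,-0.002,-0.0625,45,0,0,-1],[0.035,-0.002,-0.0625,45,0,0,-1]]])

```text
t: 10.15
eef_pos: [0.4894, -0.2652, 0.2316]
tcp_rot: [-0.271, -0.653, -0.272, 0.653]
contact_force: [0.0, -0.9, -1.3]
opening: 0.0855
```

```bash
python3 - <<'E'
from h import *
im,c=shot('wrist','w8');s=r.sense();print(s['eef_pos'],s['opening'],s['joint_pos'])
print(proj(c,[.4895,-.2654,.197],True))
plan([.4895,-.2654,.162],-45)
cv2.imwrite('pics/w8.png',im[:,:,::-1])
E
```

```text
[ 0.4887197  -0.26479684  0.22960782] 0.08547805091961697 [-5.98618628e-01  1.03978657e-01  1.35592482e+00  1.29749501e-04
  1.68638243e+00  1.82664904e-01]
(np.float64(260.70093804933384), np.float64(217.54343326552774))
shift [ 0.0676  0.0013 -0.0002] rotvec deg [0.24 0.04 0.27]
```

View pics/w8.png

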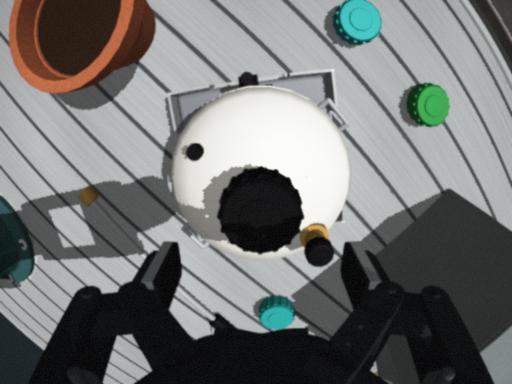

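```bash
python3 - <<'E'
from h import *
W,c=load('w8')
a=W[155:270,200:320].astype(float)*2.8
a=cv2.resize(np.clip(a,0,255).astype(np.uint8),(600,575),interpolation=cv2.INTER_CUBIC)
u,v=proj(c,[.4895,-.2654,.197],True)
cv2.circle(a,(int((u-200)*5),int((v-155)*5)),4,(255,0,0),-1)
for z,rad,col in((.197,.029,(255,255,0)),(.169,.029,(0,255,255))):
    P=[proj(c,[.4895+rad*np.cos(t),-.2654+rad*np.sin(t),z],True) for t in np.linspace(0,6.28,60)]
    cv2.polylines(a,[np.array([((x-200)*5,(y-155)*5) for x,y in P],np.int32)],True,col,1)
cv2.imwrite('pics/w8c.png',a[:,:,::-1])
E
```

```text
(no output)
```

View pics/w8c.png

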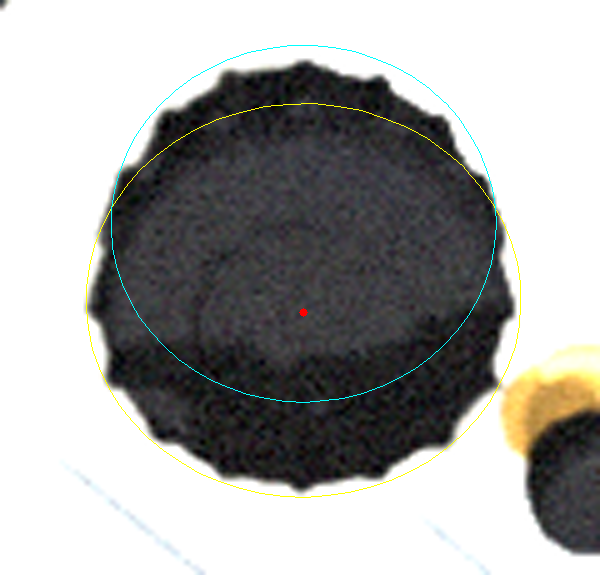

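Call:
servo_tool(motion=[[[0.015,0.001,0,0,0,0,-1],[0.03,0.001,-0.001,0,0,0,-1],[0.045,0.001,-0.001,0,0,0,-1],[0.055,0.001,-0.001,0,0,0,-1],[0.062,0.001,-0.001,0,0,0,-1],[0.068,0.001,-0.001,0,0,0,-1],[0.069,0.001,-0.001,0,0,0,-1],[0.069,0.001,-0.001,0,0,0,-1]]])

```text
t: 11.0
eef_pos: [0.4912, -0.2655, 0.164]
tcp_rot: [0.272, 0.653, 0.271, -0.653]
contact_force: [-0.3, 0.7, 0.3]
opening: 0.0855
```

```bash
python3 - <<'E'
from h import *
im,c=shot('wrist','w9');s=r.sense();print(s['eef_pos'],s['opening'],s['contact_force'])
plan([.4895,-.2654,.162],-45)
a=np.clip(im[120:340,130:390].astype(float)*1.8,0,255).astype(np.uint8)
cv2.imwrite('pics/w9c.png',cv2.resize(a,(700,592),interpolation=cv2.INTER_CUBIC)[:,:,::-1])
E
```

```text
[ 0.49133623 -0.26566291  0.16438052] 0.085303911078977 [0.46264059 0.22656946 0.14213839]
shift [ 0.0024 -0.0015  0.0011] rotvec deg [ 0.17 -0.02 -0.06]
```

View pics/w9c.png

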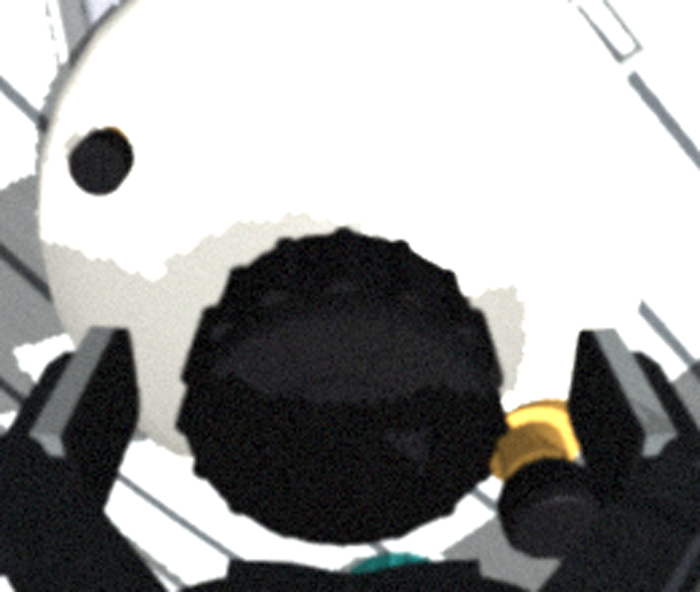

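Call:
servo_tool(motion=[[[0.001,-0.001,0.0005,0,0,0,-1],[0.002,-0.002,0.001,0,0,0,-1],[0.002,-0.002,0.001,0,0,0,-0.8],[0.002,-0.002,0.001,0,0,0,-0.6],[0.002,-0.002,0.001,0,0,0,-0.4],[0.002,-0.002,0.001,0,0,0,-0.2],[0.002,-0.002,0.001,0,0,0,0],[0.002,-0.002,0.001,0,0,0,0.2]]], force=100)

```text
t: 11.85
eef_pos: [0.4891, -0.2649, 0.1626]
tcp_rot: [0.272, 0.653, 0.271, -0.653]
contact_force: [-1.6, 0.5, 4.8]
opening: 0.0569
```

Call:
servo_tool(motion=[[[0,0,0,0,0,0,0.4],[0,0,0,0,0,0,0.6],[0,0,0,0,0,0,0.8],[0,0,0,0,0,0,1],[0,0,0,0,0,0,1],[0,0,0,0,0,0,1],[0,0,0,0,0,0,1],[0,0,0,0,0,0,1]]], force=100)

```text
t: 12.65
eef_pos: [0.4891, -0.2649, 0.1625]
tcp_rot: [0.272, 0.653, 0.271, -0.653]
contact_force: [-1.3, 1.2, 5.2]
opening: 0.0563
```

```bash
python3 - <<'E'
from h import *
im,c=shot('wrist','w10');s=r.sense();print(s['eef_pos'],s['opening'],s['contact_force'],s['wrist_torque'])
a=np.clip(im[120:340,130:390].astype(float)*1.8,0,255).astype(np.uint8)
cv2.imwrite('pics/w10c.png',cv2.resize(a,(700,592),interpolation=cv2.INTER_CUBIC)[:,:,::-1])
E
```

```text
[ 0.4890881  -0.26487056  0.16258175] 0.05674353899853543 [-2.69441397  0.7871374   4.74988354] [ 0.07721143  0.22592949 -0.02808727]
```

View pics/w10c.png

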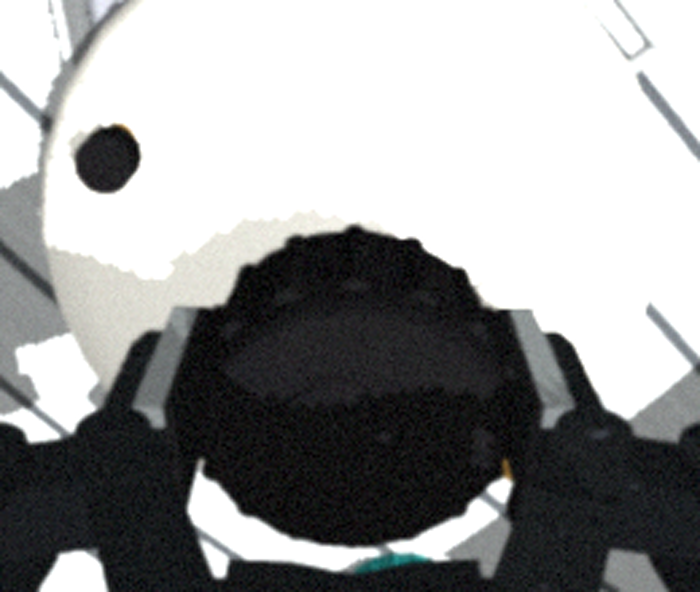

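Call:
servo_tool(motion=[[[-0.0002,0,0,-7,0,0,1],[-0.0005,0,0,-14,0,0,1],[-0.0007,0,0,-21,0,0,1],[-0.001,0,0,-28,0,0,1],[-0.0012,0,0,-35,0,0,1],[-0.0015,0,0,-42,0,0,1],[-0.0017,0,0,-49,0,0,1],[-0.002,0,0,-56,0,0,1]]], force=110)

```text
t: 13.5
eef_pos: [0.4889, -0.2642, 0.1642]
tcp_rot: [0.547, 0.448, 0.547, -0.447]
contact_force: [-2.0, 2.2, 4.3]
opening: 0.0563
```

```bash
python3 - <<'E'
from h import *
im,c=shot('wrist','w11');s,p,R=tool();print(p,s['opening'],s['contact_force'],s['wrist_torque'],s['joint_pos'][5],'yaw',np.degrees(np.arctan2(R[1,1],R[0,1])))
cv2.imwrite('pics/w11.png',np.clip(im*1.5,0,255)[:,:,::-1])
E
```

```text
[ 0.4889742  -0.26432579  0.16423902] 0.056656883029710364 [-2.20871503  2.84835217  4.41253566] [0.38837907 0.1657105  0.37820704] -0.8013120338422298 yaw 11.641419843313637[ WARN:0@3.209] global loadsave.cpp:1063 imwrite_ Unsupported depth image for selected encoder is fallbacked to CV_8U.
```

View pics/w11.png

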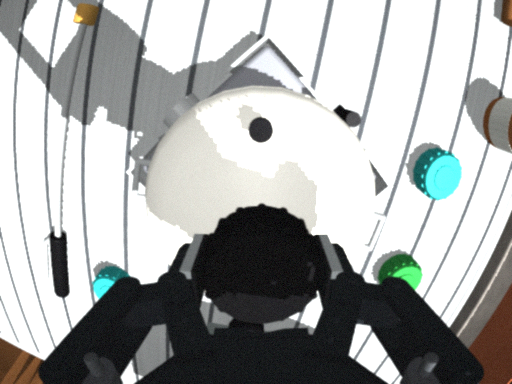

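Call:
servo_tool(motion=[[[-0.0002,0,0,-7,0,0,1],[-0.0005,0,0,-14,0,0,1],[-0.0007,0,0,-21,0,0,1],[-0.001,0,0,-28,0,0,1],[-0.0012,0,0,-35,0,0,1],[-0.0015,0,0,-40,0,0,1],[-0.0016,0,0,-44,0,0,1],[-0.0017,0,0,-48,0,0,1]]])

```text
t: 14.35
eef_pos: [0.4889, -0.2648, 0.166]
tcp_rot: [0.682, 0.188, 0.682, -0.188]
contact_force: [-2.6, 0.6, 5.9]
opening: 0.0563
```

```bash
python3 - <<'E'
from h import *
im,c=shot('wrist','w12');s,p,R=tool();print(p,s['opening'],s['contact_force'],s['wrist_torque'],s['joint_pos'][5],'yaw',np.degrees(np.arctan2(R[1,1],R[0,1])))
cv2.imwrite('pics/w12.png',np.clip(im*1.5,0,255).astype(np.uint8)[:,:,::-1])
E
```

```text
[ 0.48887604 -0.26480601  0.16600767] 0.05648228627767362 [-1.91737029  0.88454304  4.87586609] [0.0955176  0.28487333 0.15344724] -1.633665636542577 yaw 59.314739163158485
```

View pics/w12.png

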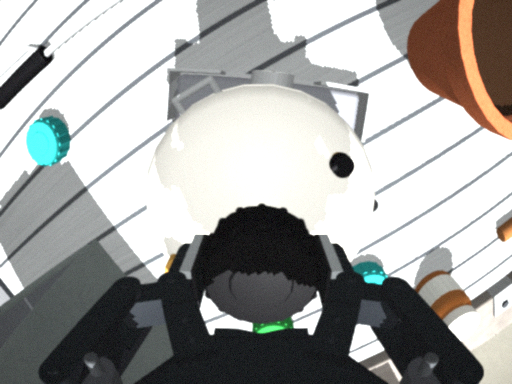

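Call:
servo_tool(motion=[[[-0.0002,0,0,-5,0,0,1],[-0.0004,0,0,-10,0,0,1],[-0.0005,0,0,-14,0,0,1],[-0.0006,0,0,-18,0,0,1],[-0.0008,0,0,-22,0,0,1],[-0.0008,0,0,-26,0,0,1],[-0.0008,0,0,-26,0,0,1],[-0.0008,0,0,-26,0,0,1]]])

```text
t: 15.2
eef_pos: [0.4888, -0.2651, 0.167]
tcp_rot: [0.706, 0.03, 0.706, -0.031]
contact_force: [-2.7, 0.4, 5.8]
opening: 0.0566
```

```bash
python3 - <<'E'
from h import *
im,c=shot('wrist','w13');s,p,R=tool();print(p,s['opening'],s['contact_force'],s['wrist_torque'],s['joint_pos'][5],'yaw',np.degrees(np.arctan2(R[1,1],R[0,1])))
ims=[cv2.resize(np.clip(load(f)[0][195:325,185:335]*2.5,0,255).astype(np.uint8),(400,300),interpolation=cv2.INTER_CUBIC) for f in('w10','w11','w12','w13')]
cv2.imwrite('pics/w13c.png',np.vstack([np.hstack(ims[:2]),np.hstack(ims[2:])])[:,:,::-1])
E
```

```text
[ 0.48878647 -0.26513279  0.16705906] 0.05640203596168698 [-2.27068145  0.75495651  5.12679317] [0.10985203 0.40515575 0.01267364] -2.0828109129807317 yaw 85.04347433567429
```

View pics/w13c.png

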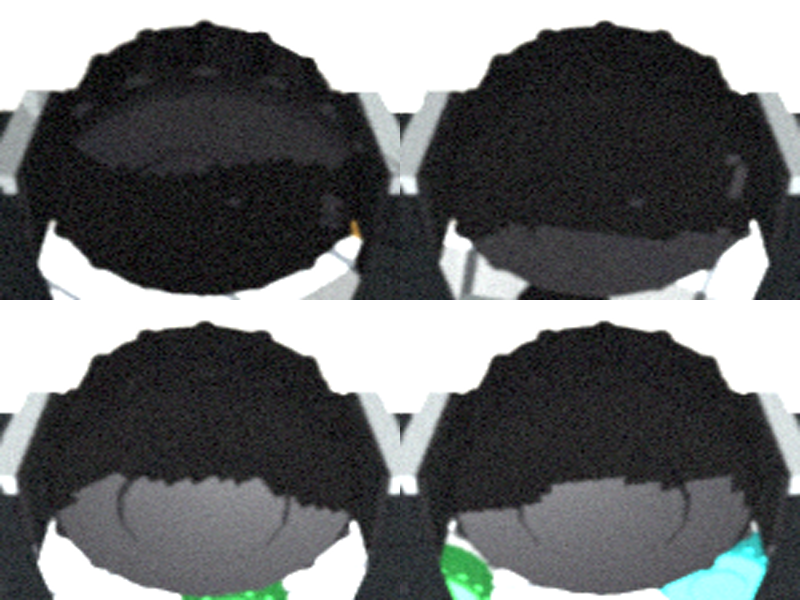

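Call:
servo_tool(motion=[[[-0.001,0,0,0,0,0,1],[-0.002,0,0,0,0,0,1],[-0.003,0,0,0,0,0,1],[-0.004,0,0,0,0,0,1],[-0.005,0,0,0,0,0,1],[-0.005,0,0,0,0,0,1],[-0.005,0,0,0,0,0,1],[-0.005,0,0,0,0,0,1]]])

```text
t: 16.05
eef_pos: [0.4891, -0.2647, 0.1714]
tcp_rot: [0.707, 0.03, 0.706, -0.03]
contact_force: [-0.4, 0.1, -0.3]
opening: 0.0563
```

```bash
python3 - <<'E'
from h import *
im,c=shot('wrist','w14');s,p,R=tool();print(p,s['contact_force'],s['wrist_torque'])
a,b=[cv2.resize(load(f)[0][60:360,60:460],(400,300)) for f in('w13','w14')]
cv2.imwrite('pics/w14c.png',np.hstack([a,b])[:,:,::-1])
E
```

```text
[ 0.48905374 -0.26466563  0.17137811] [ 1.26359763  0.76706889 -0.50210425] [-0.03989491  0.04962591  0.01725839]
```

View pics/w14c.png

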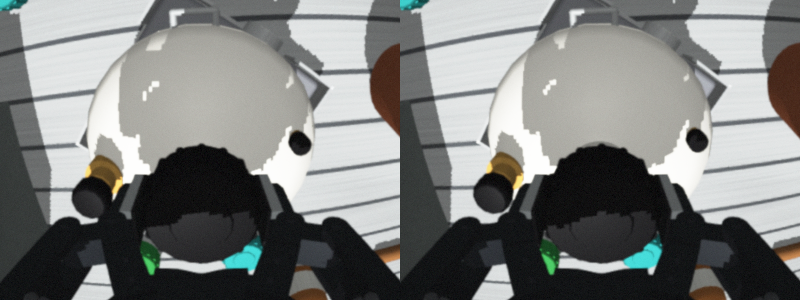

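Call:
servo_tool(motion=[[[-0.004,0,0,0,0,0,1],[-0.009,0,0,0,0,0,1],[-0.014,0,0,0,0,0,1],[-0.02,0,0,0,0,0,1],[-0.026,0,0,0,0,0,1],[-0.032,0,0,0,0,0,1],[-0.036,0,0,0,0,0,1],[-0.038,0,0,0,0,0,1]]])

```text
t: 16.9
eef_pos: [0.4891, -0.2649, 0.2101]
tcp_rot: [0.707, 0.03, 0.706, -0.03]
contact_force: [-0.1, -0.6, -0.8]
opening: 0.0565
```

Call:
servo_tool(motion=[[[0,0,0,0,0,0,1],[0,0,0,0,0,0,1],[0,0,0,0,0,0,1],[0,0,0,0,0,0,1],[0,0,0,0,0,0,1],[0,0,0,0,0,0,1],[0,0,0,0,0,0,1],[0,0,0,0,0,0,1]]])

```text
t: 17.7
eef_pos: [0.4889, -0.2648, 0.2093]
tcp_rot: [0.706, 0.03, 0.706, -0.03]
contact_force: [0.6, 0.0, -0.6]
opening: 0.0565
```

```bash
python3 - <<'E'
from h import *
im,c=shot('wrist','w15');s,p,R=tool();print(p,s['contact_force'],s['wrist_torque'],s['opening'],R[:,0],np.abs(s['qd']).max())
S,_=shot('side','s15');T,_=shot('top','t15')
b=cv2.resize(S[195:305,190:300],(400,400),interpolation=cv2.INTER_CUBIC);a=cv2.resize(im[60:360,106:406],(400,400))
cv2.imwrite('pics/w15c.png',np.hstack([a,b])[:,:,::-1])
E
```

```text
[ 0.48891176 -0.26475973  0.2092828 ] [ 0.74476935  0.10389958 -0.54414584] [ 0.003353   -0.01076064  0.02434793] 0.0564055114871445 [ 1.35423097e-05  1.10091667e-04 -9.99999994e-01] 0.0008297010334149379
```

View pics/w15c.png

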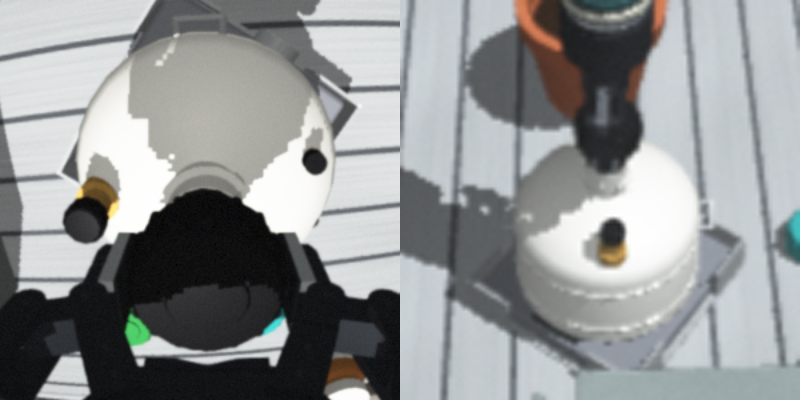

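View pics/s15.png

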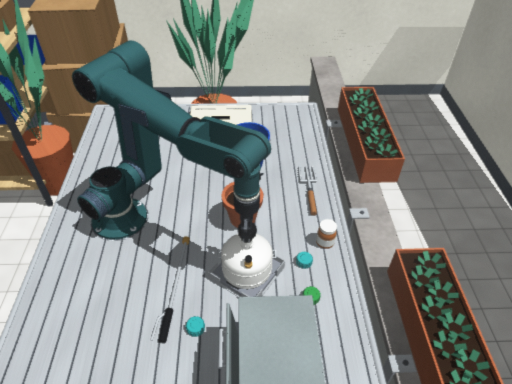

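```bash
python3 - <<'E'
from h import *
for f in('side0','s4','s15'):
    im,_=load(f);g=im.max(2)[254:264,240:256];m=(g<60).astype(np.uint8);n,l,st,ce=cv2.connectedComponentsWithStats(m)
    print(f,[(st[i,4],(ce[i]+[240,254]).round(1)) for i in range(1,n) if st[i,4]>8])
a,c=load('side0');b,_=load('s15')
# tank/bystander shift: phase correlation on patches
for n,(x0,x1,y0,y1) in dict(tank=(205,290,262,300),fork=(295,320,160,220),jar=(315,340,215,250),lance=(155,195,230,345),stool=(188,222,104,138),bin=(225,320,295,380)).items():
    A,B=[cv2.cvtColor(i[y0:y1,x0:x1],cv2.COLOR_RGB2GRAY).astype(np.float32) for i in(a,b)];print(n,np.round(cv2.phaseCorrelate(A,B),2))if 0 else print(n,cv2.phaseCorrelate(A,B))
print(r.sense()['t'])
E
```

```text
side0 [(np.int32(29), array([247.7, 258.7]))]
s4 [(np.int32(37), array([247.9, 256.2]))]
s15 [(np.int32(27), array([247.9, 258.6]))]
tank ((-0.016605505944937704, 0.01433663665081042), 0.9048362119992575)
fork ((0.5383493321979245, -0.00657763012476309), 1.0159743990103405)
jar ((0.4506189259202742, -0.004192410273432756), 0.9968211527003182)
lance ((-0.08592678887291072, 0.1651870354930125), 0.5937230523427327)
stool ((0.3204444879684516, -0.8371949633319851), 0.4922713232629093)
bin ((-0.007223970732695761, -0.02752851633054121), 0.9942898762446862)
17.85
```

```bash
python3 -c "
from rig import r
print(r.hand_in())"
```

```text
the job is handed in; nothing more can be done
None
```

The job is done and handed in: the pressure was let off, the cap is off, and the arm is holding it upright over the open mouth. No verdict is reported on hand-in. The robot's clock stood at about 17.9 s of the 58 s allowed.

**What I did**
- **Relief knob:** I gripped it and pulled it up about 14 mm to its stop, where a further 2 mm of commanded pull moved it only 0.4 mm. I then pushed it home with about 16 N.
- **Filler cap:** I gripped the black cap and turned it anticlockwise 130° (2.27 rad). It did not slip: the ribs stayed in the same place between the fingers. I let the tool rise with the thread and then lifted it straight off.

**Last checks**
- **Cap:** The wrist force is about −0.5 N, which is the cap's own weight, so it is touching nothing of the tank. The tool axis is vertical and still. By the tool's travel, the cap's lower edge is about 25 mm above the mouth, and the cap is still within 1 mm of where it was gripped.
- **Relief knob:** In the side view it sits within 0.2 px of its starting position, so it is home. Pulled out, it had stood 2.5 px higher.
- **Tank and bystanders:** The tank shifted less than 0.02 px. The fork, jar, lance and bin shifted about half a pixel or less. I did not check the pail and pot numerically. The stool gave a weak match (0.8 px), because the arm partly hides it in the last picture, but nothing passed near it at low height.

The views disagreed by a few millimetres on the cap and knob positions. I went by the wrist view for the grasps, and both came out centred.

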